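Open the tight amber jar in its bench holder

ROBOT

A 6-joint arm with a two-finger parallel gripper is mounted at the origin on the work surface. World frame = base frame: x ahead of the robot, y to its left, z up, the work surface at z = 0. Lengths are in mm, angles in rad, forces in N, time in s.
With the tool pointing down it reaches from about 225 to 875 mm from the base axis. Payload 3.4 kg.
Tool frame: the origin (TCP) lies between the finger pads; the fingertips stand finger_overhang ahead of it and the grasp point (between the pads) lies 6 mm ahead of it (finger_overhang is the distance from the TCP to the fingertips, in mm); z points along the fingers, y is the direction in which the jaws open and shut (so a half turn about z gives the same grasp; the last joint's range is limited). The gripper opens to 85 mm and grips with 20 to 120 N. Pads are 22 mm wide; open, the fingers measure 114 mm over their backs; the gripper's body (76 mm by 85 mm) begins 54 mm behind the grasp point. The pads swing forward as they close: fully open they stand 13 mm farther back than shut.
Start: joints at [-1.307, 0.276, 1.505, -0, 1.361, -0.121], TCP at [215.841, -532.985, 256.328] pointing down, gripper open.
Joint ranges: [-2.89, 2.89], [-0.75, 2.08], [0.22, 2.7], [-1.18, 4.32], [0.11, 2.71], [-2.7, 2.7]. Speed limits (rad/s): [2.57, 2.57, 3.14, 3.14, 3.14, 3.14].

INTERFACE

Orientations are given as a unit quaternion [x, y, z, w].
In Python, from rig import * gives the robot as it stands.
- The arm moves only by the tool step_arm, never from a script. Its argument "targets" is a list of rows, each a list of 5 numbers: the gripper command: -1 is fully open, 1 is shut, values between are in proportion, then the shift along the world's x, y, z in mm, then the turn about the world's z in degrees. In form: [[gripper, dx, dy, dz, turn], ...]. A call has 1 to 12 rows; each row is the pose to reach, as a shift and turn from the pose measured when the call began; what a row does not reach only later rows make up. A row lasts 1/12 s, in which the tool goes at most 41.7 mm and 7.16 degrees, less where a joint would pass 70% of its speed; a pose out of reach is approached as far as the arm can. A call with a gripper value outside its range is refused whole. The fingers move at their own pace and stop on an object; "force" is the grip in N (left out, the last holds). Time passes only in rows, so rows that repeat a pose let the fingers close. It gives the time, the measured TCP pose, the force and the opening at its end, in the units of the state.
- observe(): the state, without advancing time (a new reading comes with each control period).
- grab_frame(name): name is "side" or "top"; returns (picture, depth): 420x560x3 uint8, red, green, blue; 420x560 float32, mm along the optical axis (not along the pixel's ray), 0 where there is no reading.
- camera_params(name): a dict with "camera_matrix" (3x3 intrinsics, pixels), "k1" (the pictures are not rectified: a ray, as slopes to the right and down, at radius r is drawn at 1 + k1 r^2 times it, then the intrinsics apply), "pose" (4x4, takes a point from camera to world coordinates). Camera axes: x right, y up, looking along -z (the intrinsics and any distortion apply to the point x, -y, -z); pixel columns grow to the right and rows downward; lengths in mm; the calibration is good to about 2 mm. A picture is of the moment at which its call begins. camera_params takes no time and is no camera call.
- close_job(): hands the job in, once; it reports no verdict.
The state is a dict: "t": time; "joint_positions": joint angles; "qvel": joint speeds; "tau": joint torques, N m; "position": TCP position; "tcp_rot": TCP orientation; "wrist_force": force on the tool from outside, world axes, zero at the start; "wrist_torque": the same for the moment, N m; "width": finger opening in mm.
Only numpy, scipy, OpenCV 4.12 (cv2) and the standard library are available. Lean on these libraries where they do the work, as an engineer would, in place of code of your own. Each camera call takes 0.05 s, during which the arm holds its last target.

TASK

On the dental bench, press the square amber jar with the green cap down until it is fully home in its grey holder, so that the holder braces it, then unscrew the tight cap counter-clockwise just until it comes free. Lift the cap straight off without pulling the jar up, and finish while still holding it level in the gripper just above the jar's mouth, clear of it by a finger's width or two; do not put it down. Leave everything else on the bench where it is.

Things in the scene. Friction and masses are not known exactly. Their poses are not given: they have to be found in the camera images.
- cap_mid (a point): centre (half-way up) of the green cap on the square amber jar. Round, ribbed, 56 mm across, 30 mm tall: top 15 mm above and lower edge 15 mm below this point; about 50 g. z up its axis, x along the white stripe on top. Unscrews counter-clockwise from above (+ about z), up to 0.4 Nm. Screwed down, its x is 0 to 0.28 rad counter-clockwise of the jar's x (jar_mouth).
- cap_edge (a point): centre of the cap's lower edge, 15 mm below the cap's centre. Three lugs inside hold the cap until its x is 1.08 rad ahead of the jar's x; a stop follows at about 1.5 rad: any turn of 1.08 to 1.25 rad frees it. A sprung seal then lifts it up to 2.5 mm unless held down; straight lift: clear of the mouth 24 mm above its screwed-down height. Pulled before it is free, the jar comes along.
- jar_mouth (a point): centre of the rim of the amber jar's mouth, 98 mm above the jar's underside. While the cap is screwed down it is inside the cap, 9 mm above the cap's centre. A white sealing disc shows in the mouth. z up, x square to a side of the jar, same yaw as the holder within 0.06 rad.
- jar_mid (a point): centre of the square amber jar's body, 33 mm above its underside. 60 x 60 mm, shoulders up to 66 mm, then a round neck; the screwed-down cap's lower edge is 8 mm above the shoulders. 0.27 to 0.45 kg, loose in the holder's well. Axes as jar_mouth.
- holder: grey square jar holder bolted to the bench, 92 x 92 mm, 45 mm tall (steel foot 120 x 120 x 6 mm); origin at the centre of its underside, on the work surface. Its 63 mm square well keeps the jar from turning. As found the jar is 10 mm too high, its mouth at 118 mm above the surface; fully home, 108 mm, the white band round the jar has sunk to the holder's top.
- rest (a joint): stiff sliding rest under the jar in the holder's well (m): 0 raised, as found; 0.010 at the bottom stop, jar fully home. It stays where it is left; pushing the jar down takes about 6 to 12 N, then it stops hard.
- tin_mid (a point): bystander, centre half-way up: open round steel tin, 72 mm across, 14 mm tall, with a few steel pins in it
- tin_lid_mid (a point): bystander, centre half-way up: flat round steel tin lid, 74 mm across, 9 mm thick
- slab_mid (a point): bystander, centre half-way up: white ceramic mixing slab, 75 x 100 x 12 mm
- spare_jar_mid (a point): bystander, centre half-way up: round amber jar with a black cap and paper label, 52 mm across, 85 mm tall (not the one to open)
- tray_mid (a point): bystander, centre half-way up: steel instrument tray, 110 x 190 x 18 mm, with instruments in it
- organiser_mid (a point): bystander, centre half-way up: white plastic compartment tray, 120 x 200 x 35 mm
- bur_block_mid (a point): bystander, centre half-way up: blue block of burs, 60 x 50 x 20 mm, pins standing to 41 mm
Things that resemble listed ones, but are neither listed nor needed, are in the scene too. Of the things that look like the holder, the largest one is meant.

How it is judged:
By the outcome, as a careful person would: the job done as asked, in the order asked, and still so for the second after the job is handed in, while the arm keeps its last pose, push and grip.
It also fails if it takes over 42 s, if anything falls off the work surface, if the arm or the gripper's body presses on something with over 40 N, if the wrist force passes 120 N, or if a joint passes its speed limit or range.

## Working session

There is one attempt and no reset: what is moved stays moved. The work goes in short steps, Python scripts to look and compute and a tool call to move; the robot and the scene stay as the last step left them, time stands still between calls to the robot, and variables do not carry over. Pictures are saved under pics/ and viewed, and the job is handed in when it is done.

Besides the shell and the picture viewer there is one more tool, called after "Request:" as a command line: name --pt "numbers of a row" for each row, then --argument value for the rest. step_arm: Moves the arm, as the interface text tells. Its arguments: {"type":"object","properties":{"targets":{"type":"array"},"force":{"type":"number"}},"required":["targets"]}

```bash
mkdir -p pics; ls; python3 - <<'E'
from rig import *
import cv2,numpy as np
print(observe())
for n in("side","top"):
    p,d=grab_frame(n); cv2.imwrite(f"pics/{n}0.png",p[:,:,::-1]); np.savez(f"{n}0.npz",p=p,d=d); print(n,camera_params(n))
E
```

```text
pics
{'t': 0.0, 'joint_positions': array([-1.30699902e+00,  2.76611572e-01,  1.50616487e+00, -2.02125984e-05,
        1.36070776e+00, -1.21019219e-01]), 'qvel': array([-0.00070194,  0.00065394, -0.00135919, -0.00119025,  0.00044479,
       -0.00052991]), 'tau': array([-1.07403688e-03, -4.16776800e+01, -2.45808184e+01, -1.94458653e-04,
        1.09470013e-02, -1.17892375e-05]), 'position': array([ 215.69589232, -532.47117469,  255.41758079]), 'tcp_rot': array([ 9.81545722e-01,  1.91225264e-01, -7.73176176e-05, -9.42661970e-04]), 'wrist_force': array([-0.89951966, -0.16828189,  0.27861592]), 'wrist_torque': array([0.01880248, 0.04616265, 0.0260466 ]), 'width': 85.21093386951647}
side {'camera_matrix': array([[455.5111465 ,   0.        , 276.00127033],
       [  0.        , 455.5111465 , 209.55798477],
       [  0.        ,   0.        ,   1.        ]]), 'k1': -0.06861617425623324, 'pose': array([[-9.76623871e-01,  1.68515131e-01, -1.33448364e-01,
         3.70397491e+02],
       [-2.14204609e-01, -7.11112362e-01,  6.69653338e-01,
         8.18055259e+02],
       [ 1.79499389e-02,  6.82584690e-01,  7.30586025e-01,
         9.82563327e+02],
       [ 0.00000000e+00,  0.00000000e+00,  0.00000000e+00,
         1.00000000e+00]])}
top {'camera_matrix': array([[529.81657127,   0.        , 279.15069683],
       [  0.        , 529.81657127, 213.3677412 ],
       [  0.        ,   0.        ,   1.        ]]), 'k1': 0.0530912407667817, 'pose': array([[-2.08183387e-02,  9.98902982e-01, -4.19455569e-02,
         4.63125864e+02],
       [-9.99781681e-01, -2.08749009e-02, -9.10873514e-04,
         1.81623126e+01],
       [-1.78548361e-03,  4.19174365e-02,  9.99119483e-01,
         1.59653008e+03],
       [ 0.00000000e+00,  0.00000000e+00,  0.00000000e+00,
         1.00000000e+00]])}
```

View pics/side0.png

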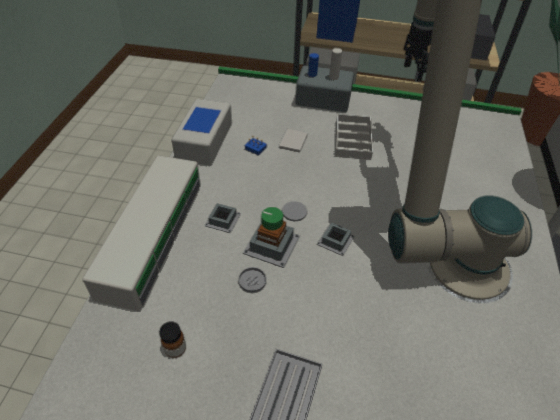

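View pics/top0.png

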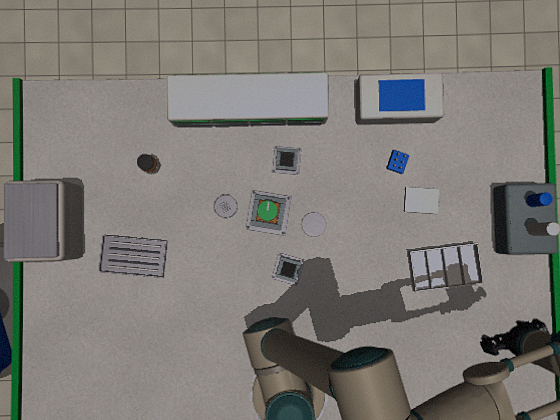

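The jar with the green cap stands in the largest grey holder, at top (268,212) and side (272,235). The lookalikes at top (287,159) and (287,268) are smaller and empty. I'll confirm this in an enlarged crop and measure.

```bash
cat > h.py <<'E'
import cv2,numpy as np
from rig import *
def ray(n,uv):
    c=camera_params(n);K=c["camera_matrix"];T=c["pose"]
    q=cv2.undistortPoints(np.array(uv,float).reshape(-1,1,2),K,np.array([c["k1"],0,0,0,0.]))[:,0]
    d=np.c_[q[:,0],-q[:,1],-np.ones(len(q))]@T[:3,:3].T
    return T[:3,3],d
def onz(n,uv,z):
    o,d=ray(n,uv); return o+d*((z-o[2])/d[:,2])[:,None]
def green(p,box):
    h=cv2.cvtColor(p,cv2.COLOR_RGB2HSV);m=cv2.inRange(h,(45,100,50),(80,255,255))
    z=np.zeros_like(m);x0,y0,x1,y1=box;z[y0:y1,x0:x1]=m[y0:y1,x0:x1];return z
E
python3 - <<'E'
from h import *
t=np.load('top0.npz');s=np.load('side0.npz')
a=cv2.resize(t['p'][175:245,230:310],None,fx=5,fy=5,interpolation=cv2.INTER_NEAREST)
b=cv2.resize(s['p'][195:275,235:315],None,fx=5,fy=5,interpolation=cv2.INTER_NEAREST)[:350]
cv2.imwrite('pics/crop0.png',np.hstack([a,b])[:,:,::-1])
p=t['p'];m=green(p,(240,185,300,240))
h=cv2.cvtColor(p,cv2.COLOR_RGB2HSV)
hull=cv2.convexHull(cv2.findNonZero(m));(c,r)=cv2.minEnclosingCircle(hull)
print('cap top',c,r,onz('top',[c],133), 'ellipse',cv2.fitEllipse(hull))
d=t['d'];print('depth',d[int(c[1])-2:int(c[1])+3,int(c[0])-2:int(c[0])+3].round())
# stripe: white pixels within the cap
ys,xs=np.mgrid[:420,:560];ins=((xs-c[0])**2+(ys-c[1])**2<(r-2)**2)
w=ins&(h[...,1]<110);print(np.argwhere(w)[:,::-1].tolist())
E
```

```text
cap top (267.0, 210.32142639160156) 10.143521308898926 [[533.70067787  52.91610178 133.        ]] ellipse ((266.938232421875, 210.4628448486328), (19.664852142333984, 20.03537368774414), 77.20933532714844)
depth [[1471. 1474. 1473. 1477. 1474.]
 [1469. 1474. 1475. 1473. 1472.]
 [1475. 1473. 1482. 1475. 1479.]
 [1472. 1467. 1478. 1472. 1474.]
 [1472. 1471. 1482. 1477. 1472.]]
[[267, 203], [268, 203], [269, 203], [267, 204], [268, 204], [269, 204], [267, 205], [268, 205], [267, 206], [268, 206], [267, 207], [268, 207], [267, 208], [268, 208], [266, 209], [267, 209], [268, 209], [267, 210], [268, 210]]
```

View pics/crop0.png

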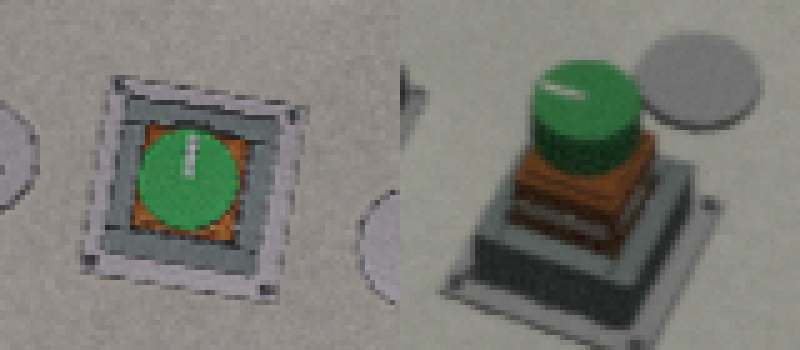

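Confirmed: the left crop shows the green cap with a white stripe over the amber square jar in the 92 mm holder. Next I'll get accurate positions and yaw.

```bash
python3 - <<'E'
from h import *
import rig
print([k for k in dir(rig) if not k.startswith('__')])
t=np.load('top0.npz');s=np.load('side0.npz')
print('top',onz('top',[(266.95,210.4)],124))
m=green(s['p'],(250,200,295,240));g=cv2.cvtColor(s['p'],cv2.COLOR_RGB2HSV)[...,2]
# side: top face brighter
ts=np.array([[267.5,206.9+0],[0,0]])
v=g[m>0];print(np.percentile(v,[5,25,50,75,95]))
hi=((m>0)&(g>110)).astype(np.uint8);hull=cv2.convexHull(cv2.findNonZero(hi));e=cv2.fitEllipse(hull);print('side ell',e,onz('side',[e[0]],124))
cr=np.array([(118,82),(297,115),(268,290),(90,262)])/5+[230,175]-.5
P=onz('top',cr,6);print(P,P.mean(0))
for i,j in((3,0),(2,1),(0,1),(3,2)):
    d=P[j]-P[i];print(np.degrees(np.arctan2(d[1],d[0])))
# stripe, whiteness weighted fit
h=cv2.cvtColor(t['p'],cv2.COLOR_RGB2HSV);pts=[]
for r in range(203,211):
    w=np.clip(200-h[r,262:274,1].astype(float),0,None);w*=w>70;pts.append(((w*np.arange(262,274)).sum()/w.sum(),r))
print(np.round(pts,2).tolist())
Q=onz('top',pts,124);k=np.polyfit(Q[:,0],Q[:,1],1);print('stripe yaw',np.degrees(np.arctan(k[0])))
c=onz('top',[(266.95,210.4)],124)[0]
print([round(np.degrees(np.arctan2(*(q-c)[1::-1])),1) for q in Q])
E
```

```text
['Unreachable', 'camera_params', 'close_job', 'finger_overhang', 'grab_frame', 'observe']
top [[533.91875608  53.27326049 124.        ]]
[ 54. 101. 105. 106. 108.]Traceback (most recent call last):
  File "<stdin>", line 10, in <module>
cv2.error: OpenCV(4.12.0) /io/opencv/modules/imgproc/src/shapedescr.cpp:361: error: (-201:Incorrect size of input array) There should be at least 5 points to fit the ellipse in function 'fitEllipseNoDirect'
```

```bash
python3 - <<'E'
from h import *
import rig
print(rig.finger_overhang)
t=np.load('top0.npz');s=np.load('side0.npz')
m=green(s['p'],(250,200,295,240));g=cv2.cvtColor(s['p'],cv2.COLOR_RGB2HSV)[...,2]
hi=((m>0)&(g>85)).astype(np.uint8);hull=cv2.convexHull(cv2.findNonZero(hi));e=cv2.fitEllipse(hull);print('side ell',e,onz('side',[e[0]],124))
cr=np.array([(118,82),(297,115),(268,290),(90,262)])/5+[230,175]-.5
P=onz('top',cr,6);print(P,P.mean(0))
for i,j in((3,0),(2,1),(0,1),(3,2)):
    d=P[j]-P[i];print(np.degrees(np.arctan2(d[1],d[0])))
h=cv2.cvtColor(t['p'],cv2.COLOR_RGB2HSV);pts=[]
for r in range(203,211):
    w=np.clip(200-h[r,262:274,1].astype(float),0,None);w*=w>70;pts.append(((w*np.arange(262,274)).sum()/w.sum(),r))
print(np.round(pts,2).tolist())
Q=onz('top',pts,124);k=np.polyfit(Q[:,0],Q[:,1],1);print('stripe yaw',np.degrees(np.arctan(k[0])))
c=onz('top',[(266.95,210.4)],124)[0]
print([round(np.degrees(np.arctan2(*(q-c)[1::-1])),1) for q in Q])
E
```

```text
25.0
side ell ((271.8821105957031, 214.74916076660156), (14.821258544921875, 20.447044372558594), 93.25386810302734) [[533.57025319  51.23377683 124.        ]]
[[599.2028426   96.58937514   6.        ]
 [577.05205475 -10.70342358   6.        ]
 [472.22021059   8.96339125   6.        ]
 [491.24612173 115.4254407    6.        ]] [534.93030742  52.56869588   6.        ]
-9.897219571453943
-10.625380693280556
-101.66492881723192
-100.13240650546365
[[268.07, 203.0], [267.9, 204.0], [267.73, 205.0], [267.53, 206.0], [267.22, 207.0], [267.17, 208.0], [267.09, 209.0], [267.54, 210.0]]
stripe yaw -7.779736090817249
[np.float64(-9.8), np.float64(-9.6), np.float64(-9.4), np.float64(-8.7), np.float64(-5.7), np.float64(-6.4), np.float64(-6.8), np.float64(-56.9)]
```

Cap centre is about (534, 52.5), holder yaw about -10.5° and stripe about -8.5°. Moving above the jar now.

Request:
step_arm --pt "-1 10 18 0 0" --pt "-1 26 48 0 0" --pt "-1 44 80 0 0" --pt "-1 62 114 0 0" --pt "-1 80 147 0 0" --pt "-1 98 180 0 0" --pt "-1 116 213 0 0" --pt "-1 134 246 0 0" --pt "-1 152 279 0 0" --pt "-1 170 312 0 0" --pt "-1 186 342 0 0" --pt "-1 198 364 0 0" --force 60

```text
t: 1.1
position: [414.2, -165.7, 255.3]
tcp_rot: [0.981, 0.192, 0.0, -0.001]
wrist_force: [1.0, -0.7, -0.5]
width: 85.6
```

```bash
python3 -c "
from rig import *
s=observe();print(s['t'],s['position'],s['joint_positions'],s['tcp_rot'],s['wrist_force'])"
```

```text
1.1 [ 414.19231256 -165.73457172  255.32109099] [-0.53851998  0.08120905  1.75720923  0.00228099  1.30508424  0.645483  ] [ 9.81413756e-01  1.91898193e-01  2.48810518e-05 -1.45659874e-03] [ 1.02359824 -0.6665419  -0.53208716]
```

Request:
step_arm --pt "-1 10 18 0 0" --pt "-1 26 48 0 0" --pt "-1 44 80 0 0" --pt "-1 62 114 0 0" --pt "-1 80 146 -10 0" --pt "-1 96 175 -25 0" --pt "-1 110 200 -40 0" --pt "-1 117 213 -50 0" --pt "-1 119.8 218.2 -55 0" --pt "-1 119.8 218.2 -55 0" --pt "-1 119.8 218.2 -55 0"

```text
t: 2.02
position: [533.5, 52.0, 200.1]
tcp_rot: [0.981, 0.192, -0.001, -0.001]
wrist_force: [0.2, 0.0, 0.8]
width: 85.3
```

```bash
python3 - <<'E'
from h import *
s=observe();print(s['t'],s['position'],s['joint_positions'],s['tcp_rot'],s['wrist_force'])
p,d=grab_frame('side');q,_=grab_frame('top')
a=cv2.resize(p[150:280,220:350],None,fx=3,fy=3,interpolation=cv2.INTER_CUBIC);b=cv2.resize(q[150:280,210:340],None,fx=3,fy=3,interpolation=cv2.INTER_CUBIC)
cv2.imwrite('pics/above.png',np.hstack([a,b])[:,:,::-1])
E
```

```text
2.0167 [533.52627554  52.00255317 200.08624295] [-0.03397632  0.25695291  1.67752299  0.00219294  1.20902978  1.1493835 ] [ 9.81369080e-01  1.92126943e-01 -7.00422351e-04 -1.21458372e-03] [0.21844193 0.01606357 0.83339073]
```

View pics/above.png

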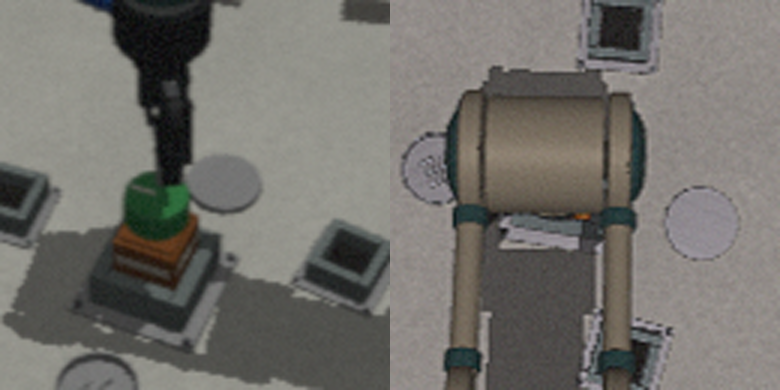

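Side view: the jaws are straight above the cap (enlarged 158,205), and the gripper hides the cap from the top camera. Descending next.

Request:
step_arm --pt "-1 0.5 0.5 -8 0" --pt "-1 0.5 0.5 -20 0" --pt "-1 0.5 0.5 -32 0" --pt "-1 0.5 0.5 -44 0" --pt "-1 0.5 0.5 -54 0" --pt "-1 0.5 0.5 -63 0" --pt "-1 0.5 0.5 -71 0" --pt "-1 0.5 0.5 -78 0" --pt "-1 0.5 0.5 -82 0" --pt "-1 0.5 0.5 -84 0" --pt "-1 0.5 0.5 -84 0"

```text
t: 3.03
position: [534.3, 51.9, 116.7]
tcp_rot: [0.982, 0.191, 0.0, -0.001]
wrist_force: [0.1, -0.5, -0.3]
width: 85.5
```

```bash
python3 - <<'E'
from h import *
s=observe();print(s['t'],s['position'],s['joint_positions'],s['tcp_rot'],s['wrist_force'])
p,d=grab_frame('side')
a=cv2.resize(p[180:280,220:350],None,fx=6,fy=6,interpolation=cv2.INTER_CUBIC)
cv2.imwrite('pics/down.png',a[:,:,::-1])
E
```

```text
3.0333 [534.28804757  51.89158788 116.6977663 ] [-0.03424966  0.33623611  1.79513069  0.00263136  1.01052708  1.14993471] [ 9.81507992e-01  1.91417860e-01  1.04676491e-04 -1.11967312e-03] [ 0.07685255 -0.53446493 -0.29655231]
```

View pics/down.png

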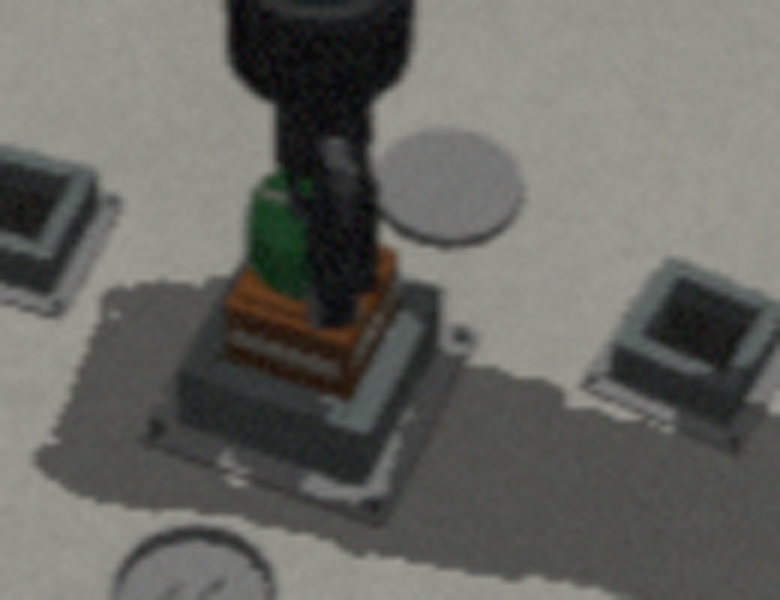

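Side view: the fingers straddle the cap (left finger tip at about (330,310), above the holder). Closing now.

Request:
step_arm --pt "-0.1 0 0.3 0 0" --pt "-0.1 0 0.3 0 0" --pt "-0.1 0 0.3 0 0" --pt "1 0 0.3 0 0" --pt "1 0 0.3 0 0" --pt "1 0 0.3 0 0" --pt "1 0 0.3 0 0" --pt "1 0 0.3 0 0" --force 60

```text
t: 3.75
position: [535.4, 51.7, 117.9]
tcp_rot: [0.981, 0.192, 0.001, -0.0]
wrist_force: [1.4, -3.1, 5.2]
width: 54.6
```

```bash
python3 - <<'E'
from h import *
s=observe();print(s['t'],s['position'],s['width'],s['wrist_torque'],s['wrist_force'])
p,d=grab_frame('side')
a=cv2.resize(p[180:280,220:350],None,fx=6,fy=6,interpolation=cv2.INTER_CUBIC)
cv2.imwrite('pics/grip.png',a[:,:,::-1])
E
```

```text
3.75 [535.42440023  51.72229382 117.88888662] 54.616597473479004 [-0.45345063 -0.10507448 -0.00433497] [ 1.36140416 -3.08905755  5.23244936]
```

View pics/grip.png

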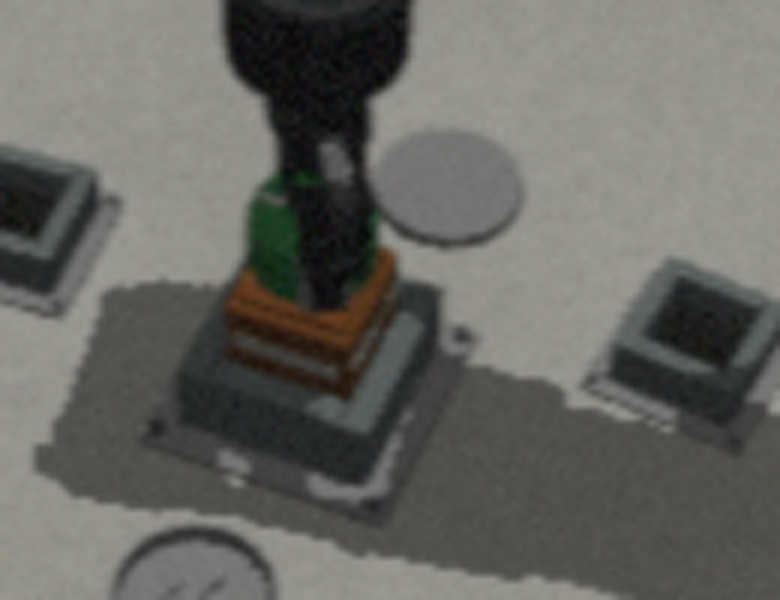

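Gripped at 54.6 mm on the cap; the +5 N z force probably comes from the pads swinging forward, since the tips are about 7 mm clear of the shoulders. Pressing the jar down.

Request:
step_arm --pt "1 -0.5 0.5 -1.5 0" --pt "1 -0.8 0.5 -3 0" --pt "1 -1 0.5 -4.5 0" --pt "1 -1 0.5 -6 0" --pt "1 -1 0.5 -7 0" --pt "1 -1 0.5 -8 0" --pt "1 -1 0.5 -8.5 0" --pt "1 -1 0.5 -9 0"

```text
t: 4.47
position: [535.4, 51.8, 109.9]
tcp_rot: [0.981, 0.192, 0.003, 0.0]
wrist_force: [0.3, -3.2, 8.1]
width: 55.3
```

```bash
python3 - <<'E'
from h import *
s=observe();print(s['t'],s['position'],s['width'],s['wrist_torque'],s['wrist_force'])
E
```

```text
4.4667 [535.38083234  51.78860585 109.90155793] 55.34335179404098 [-0.38530487  0.01639926  0.00565234] [ 0.3180237  -3.20234329  8.05634598]
```

Request:
step_arm --pt "1 0 0 -1.5 0" --pt "1 0 0 -2.5 0" --pt "1 0 0 -3.5 0" --pt "1 0 0 -4 0" --pt "1 0 0 -4 0"

```text
t: 4.88
position: [535.8, 51.4, 107.1]
tcp_rot: [0.981, 0.192, 0.003, 0.001]
wrist_force: [-2.6, -3.4, 9.8]
width: 54.9
```

```bash
python3 - <<'E'
from h import *
s=observe();print(s['t'],s['position'],s['width'],s['wrist_torque'],s['wrist_force'])
E
```

```text
4.8833 [535.7921133   51.35752944 107.09790159] 54.9378916898886 [-0.39777949  0.24293516  0.05300213] [-2.59195736 -3.4044148   9.77886042]
```

Request:
step_arm --pt "1 -0.5 0.5 -2 0" --pt "1 -0.5 0.5 -4 0" --pt "1 -0.5 0.5 -5 0" --pt "1 -0.5 0.5 -5 0" --pt "1 -0.5 0.5 -5 0"

```text
t: 5.3
position: [536.1, 51.2, 105.6]
tcp_rot: [0.981, 0.192, 0.005, 0.002]
wrist_force: [-3.8, -3.3, 24.1]
width: 54.7
```

```bash
python3 - <<'E'
from h import *
s=observe();print(s['t'],s['position'],s['width'],s['wrist_torque'],s['wrist_force'])
p,d=grab_frame('side')
a=cv2.resize(p[180:280,220:350],None,fx=6,fy=6,interpolation=cv2.INTER_CUBIC)
cv2.imwrite('pics/press.png',a[:,:,::-1])
E
```

```text
5.3 [536.13615531  51.23699669 105.61896201] 54.66675527527916 [-0.34215445  0.8570267  -0.00450217] [-3.80390595 -3.32247243 24.07333929]
```

View pics/press.png

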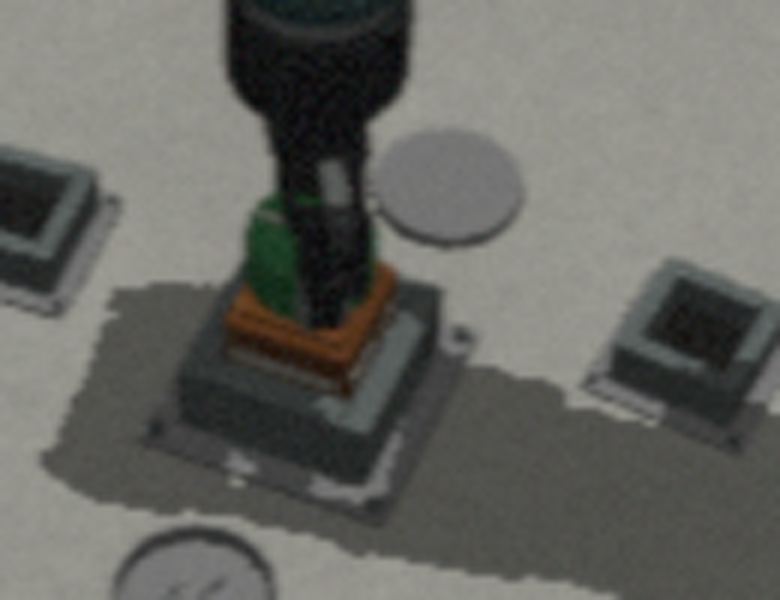

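Request:
step_arm --pt "1 -0.5 0.5 -4 0" --pt "1 -0.5 0.5 -6 0" --pt "1 -0.5 0.5 -7 0" --pt "1 -0.5 0.5 -7 0" --pt "1 -0.5 0.5 -7 0"

```text
t: 5.77
position: [536.8, 51.4, 105.4]
tcp_rot: [0.981, 0.192, 0.007, 0.003]
wrist_force: [-9.8, -3.2, 43.8]
width: 55.0
```

```bash
python3 - <<'E'
from h import *
s=observe();print(s['t'],s['position'],s['width'],s['wrist_torque'],s['wrist_force'])
p,d=grab_frame('side')
a=cv2.resize(p[190:260,240:310],None,fx=8,fy=8,interpolation=cv2.INTER_CUBIC)
a=np.clip(a*1.6,0,255).astype(np.uint8)
cv2.imwrite('pics/press2.png',a[:,:,::-1])
E
```

```text
5.7667 [536.78675452  51.38908159 105.39020334] 54.980816487575304 [-0.20177093  1.85888587  0.05491728] [-9.83727    -3.21573604 43.77760891]
```

View pics/press2.png

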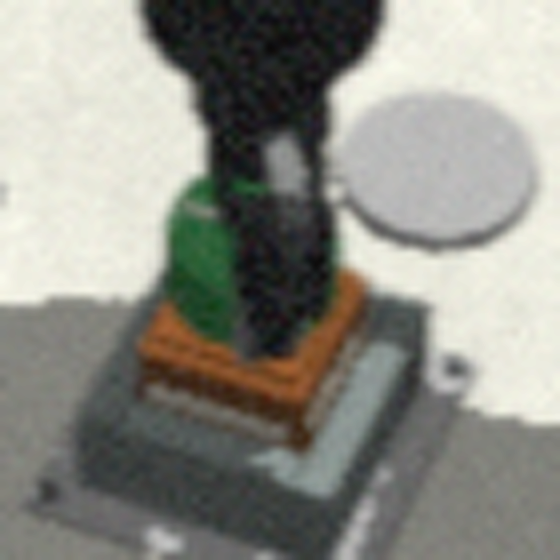

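Hard stop confirmed: 20 N more moved it only 0.2 mm, total travel is over 10 mm, and the white band is down at the holder's top. Relaxing the push, then starting the turn.

Request:
step_arm --pt "1 -1 0.3 0 0" --pt "1 -1.5 0.5 0 0" --pt "1 -1.5 0.5 0 0" --pt "1 -1.5 0.5 0 0"

```text
t: 6.15
position: [537.0, 51.4, 107.1]
tcp_rot: [0.981, 0.192, 0.009, 0.004]
wrist_force: [0.8, -4.4, 11.4]
width: 55.0
```

```bash
python3 - <<'E'
from h import *
s=observe();print(s['t'],s['position'],s['tcp_rot'],s['wrist_torque'],s['wrist_force'])
E
```

```text
6.15 [536.96483233  51.37578118 107.06757969] [0.98129021 0.19227204 0.00941066 0.00352545] [-0.43066382  0.03513938  0.02485854] [ 0.7783051  -4.41641689 11.38554243]
```

Request:
step_arm --pt "1 -0.5 0.3 0 3" --pt "1 -0.5 0.3 0 7" --pt "1 -0.5 0.3 0 11" --pt "1 -0.5 0.3 0 15" --pt "1 -0.5 0.3 0 19" --pt "1 -0.5 0.3 0 23" --pt "1 -0.5 0.3 0 27" --pt "1 -0.5 0.3 0 30" --pt "1 -0.5 0.3 0 30"

```text
t: 6.9
position: [536.7, 51.8, 107.4]
tcp_rot: [0.898, 0.44, 0.01, 0.001]
wrist_force: [-0.4, -1.2, 5.7]
width: 54.8
```

```bash
python3 - <<'E'
from h import *
s=observe();print(s['t'],s['position'],s['tcp_rot'],s['wrist_torque'],s['wrist_force'],s['joint_positions'])
p,d=grab_frame('side')
a=cv2.resize(p[190:260,240:310],None,fx=8,fy=8,interpolation=cv2.INTER_CUBIC)
a=np.clip(a*1.6,0,255).astype(np.uint8)
cv2.imwrite('pics/turn1.png',a[:,:,::-1])
E
```

```text
6.9 [536.71368925  51.75755643 107.35372852] [0.89774843 0.44038813 0.01025393 0.00095141] [-0.15051352  0.20356543  0.00157904] [-0.38005803 -1.15426766  5.72215737] [-0.03804221  0.34115196  1.81634908  0.00979165  0.96515586  0.61514213]
```

View pics/turn1.png

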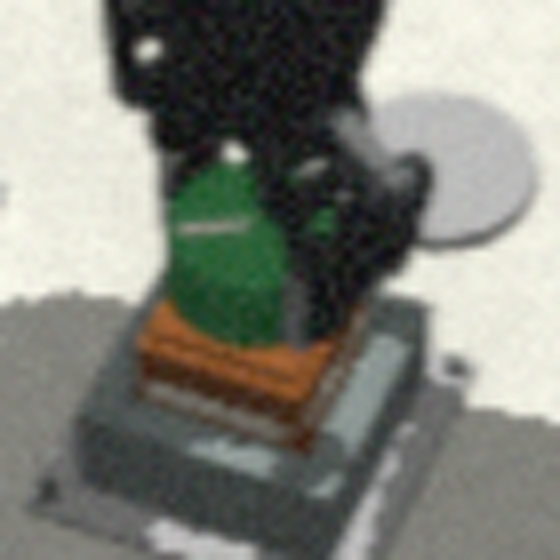

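The stripe is now visible at enlarged (182,230)-(250,220). I'll check that the cap turned with the gripper.

```bash
python3 - <<'E'
from h import *
def w(u,v):return (240+u/8-.5+.06,190+v/8-.5+.06)
P=onz('side',[w(182,230),w(250,220)],114);d=P[0]-P[1];print(P,np.degrees(np.arctan2(d[1],d[0])))
s=np.load('side0.npz')['p']
# original: crop at 5x from (235,195); stripe (140,87)->(185,98) within right panel
Q=onz('side',[(235+140/5-.4,195+87/5-.4),(235+185/5-.4,195+98/5-.4)],124);d=Q[0]-Q[1];print(Q,np.degrees(np.arctan2(d[1],d[0])))
E
```

```text
[[556.61953591  60.00108992 114.        ]
 [536.38107638  50.77995095 114.        ]] 24.495174514516727
[[558.84790688  47.40234277 124.        ]
 [534.69019535  49.54654736 124.        ]] -5.072201142246377
```

The cap turned about 29.6° with the tool, so there's no slip. Continuing to about 60° total.

Request:
step_arm --pt "1 -0.5 0.2 -0.5 3" --pt "1 -0.5 0.2 -0.5 7" --pt "1 -0.5 0.2 -0.5 11" --pt "1 -0.5 0.2 -0.5 15" --pt "1 -0.5 0.2 -0.5 19" --pt "1 -0.5 0.2 -0.5 23" --pt "1 -0.5 0.2 -0.5 27" --pt "1 -0.5 0.2 -0.5 30" --pt "1 -0.5 0.2 -0.5 30" --pt "1 -0.5 0.2 -0.5 30"

```text
t: 7.78
position: [536.5, 51.6, 107.5]
tcp_rot: [0.753, 0.657, 0.01, -0.001]
wrist_force: [-0.8, -2.3, 9.7]
width: 54.9
```

```bash
cat > look.py <<'E'
import sys
from h import *
s=observe();q=s['tcp_rot'];print(s['t'],s['position'],q,'yaw',2*np.degrees(np.arctan2(q[1],q[0])),s['wrist_torque'],s['wrist_force'],s['width'])
p,d=grab_frame('side');np.save(sys.argv[1]+'.npy',p)
a=cv2.resize(p[180:260,240:320],None,fx=7,fy=7,interpolation=cv2.INTER_CUBIC)
a=np.clip(a*1.6,0,255).astype(np.uint8)
cv2.imwrite(f'pics/{sys.argv[1]}.png',a[:,:,::-1])
E
python3 look.py turn2
```

```text
7.7833 [536.48129832  51.6263137  107.46500999] [ 0.75349265  0.65737632  0.01017584 -0.00128368] yaw 82.20542239157388 [-0.40318317  0.21526317  0.03089687] [-0.78865746 -2.30952574  9.66921887] 54.8861018487779
```

View pics/turn2.png

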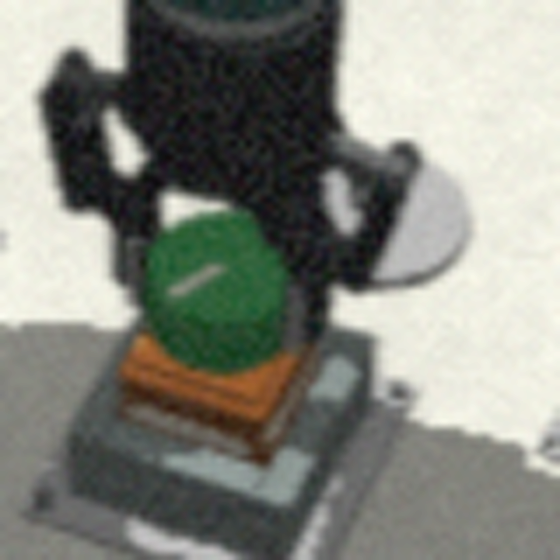

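```bash
cat > an.py <<'E'
import sys
from h import *
p=np.load(sys.argv[1]+'.npy');z=float(sys.argv[2])
h=cv2.cvtColor(p,cv2.COLOR_RGB2HSV).astype(float)
m=green(p,(250,195,300,240));m=cv2.morphologyEx(m,cv2.MORPH_CLOSE,np.ones((3,3)))
m=cv2.erode(cv2.morphologyEx(m,cv2.MORPH_CLOSE,np.ones((5,5))),np.ones((3,3)))
w=((m>0)&(h[...,1]<130)&(h[...,2]>70));pts=np.argwhere(w)[:,::-1];print(len(pts),pts.tolist())
W=onz('side',pts,z)[:,:2];wt=200-h[...,1][w]
c=np.average(W,axis=0,weights=wt);C=(W-c).T*wt@(W-c);e,v=np.linalg.eigh(C);d=v[:,1];print('stripe yaw',np.degrees(np.arctan2(d[1],d[0])),c)
E
python3 an.py turn2 114
python3 - <<'E'
from h import *
def w(u,v):return (240+u/7-.43,180+v/7-.43)
P=onz('side',[w(122,375),w(258,418),w(70,440),w(262,505)],45)
P[:2]=onz('side',[w(122,375),w(258,418)],76)
for i,j in((0,1),(2,3)):
    d=P[i]-P[j];print(P[i],P[j],np.degrees(np.arctan2(d[1],d[0])))
E
```

```text
14 [[269, 218], [270, 218], [271, 218], [267, 219], [268, 219], [269, 219], [270, 219], [265, 220], [266, 220], [267, 220], [268, 220], [264, 221], [265, 221], [266, 221]]
stripe yaw 46.7579004456989 [542.73812308  60.95164736]
[566.06318851  80.34394381  76.        ] [512.54040846  88.90797181  76.        ] -9.090676879455952
[584.08505016  90.64313229  45.        ] [507.06516984 104.29971083  45.        ] -10.054747712047194
```

The stripe is now about 50±3° and the jar about -9°, so the relative angle is around 60° (62–71.6° needed). Turning 6° more while easing the downward push.

Request:
step_arm --pt "1 -0.3 0.2 0 2" --pt "1 -0.3 0.2 0 4" --pt "1 -0.3 0.2 0 6" --pt "1 -0.3 0.2 0 6" --pt "1 -0.3 0.2 0 6" --pt "1 -0.3 0.2 0 6"

```text
t: 8.33
position: [536.3, 51.5, 108.0]
tcp_rot: [0.718, 0.696, 0.01, -0.001]
wrist_force: [-1.5, -3.1, 8.7]
width: 54.8
```

```bash
python3 look.py turn3; python3 an.py turn3 115
```

```text
8.3333 [536.3197454   51.54582905 108.00052867] [ 0.71801399  0.69595472  0.01003808 -0.00147251] yaw 88.21240668618783 [-0.46600358  0.27662756 -0.03978627] [-1.473433   -3.07304643  8.65905278] 54.80465628608057
17 [[268, 218], [269, 218], [270, 218], [271, 218], [267, 219], [268, 219], [269, 219], [270, 219], [266, 220], [267, 220], [268, 220], [265, 221], [266, 221], [267, 221], [268, 221], [265, 222], [266, 222]]
stripe yaw 59.266970479099385 [541.89472225  62.56517556]
```

View pics/turn3.png

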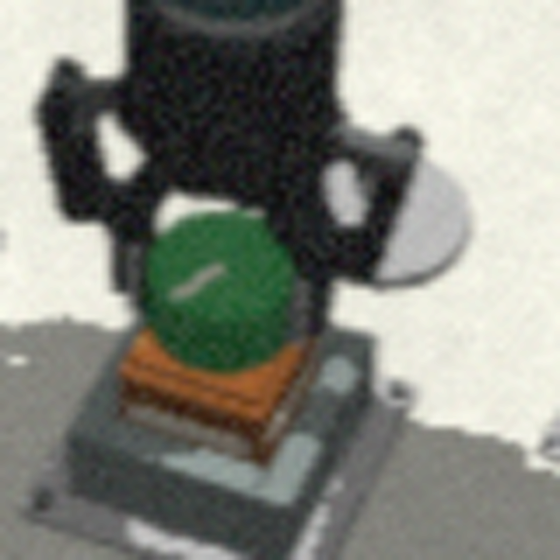

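Tool has turned 66°. The stripe is at about 59°, so about 67–68° relative to the jar, inside the free range. Testing with a small slow lift.

Request:
step_arm --pt "1 0 0 0.5 0" --pt "1 0 0 1 0" --pt "1 0 0 1.5 0" --pt "1 0 0 2 0" --pt "1 0 0 2 0"

```text
t: 8.8
position: [536.3, 51.4, 110.1]
tcp_rot: [0.718, 0.696, 0.01, -0.001]
wrist_force: [0.3, -1.2, 6.4]
width: 55.2
```

```bash
python3 -c "
from rig import *
s=observe();print(s['t'],s['position'],s['wrist_torque'],s['wrist_force'])"
```

```text
8.8 [536.25885491  51.40360311 110.13838688] [-0.37130008  0.17727383 -0.04152709] [ 0.31972603 -1.22691349  6.42352736]
```

Request:
step_arm --pt "1 0 0 0.5 0" --pt "1 0 0 1 0" --pt "1 0 0 1.5 0" --pt "1 0 0 2 0" --pt "1 0 0 2 0"

```text
t: 9.22
position: [535.8, 51.6, 111.6]
tcp_rot: [0.718, 0.696, 0.009, -0.002]
wrist_force: [0.8, -1.4, -1.1]
width: 55.1
```

```bash
python3 look.py lift1
```

```text
9.2167 [535.82564014  51.58097783 111.55610611] [ 0.71797547  0.69600062  0.00949948 -0.00202795] yaw 88.21925601961098 [-0.17932127 -0.02154023  0.0075233 ] [ 0.77439505 -1.41539886 -1.05870748] 55.0512391120954
```

View pics/lift1.png

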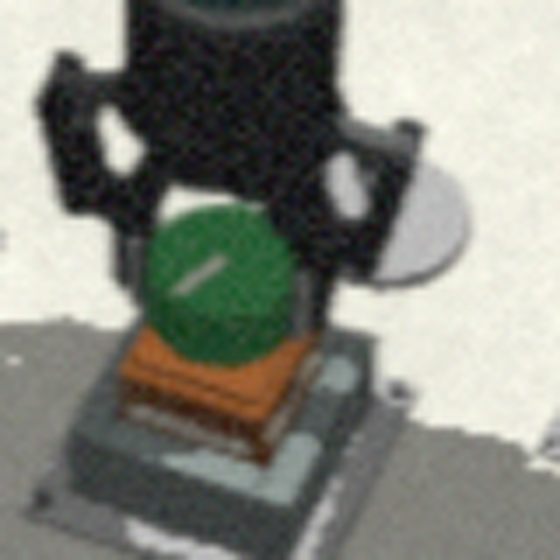

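The cap rose and the jar didn't: its edge is still at (260,460). Force is about -1 N, so continuing up in small steps.

Request:
step_arm --pt "1 0 0 1 0" --pt "1 0 0 2 0" --pt "1 0 0 3 0" --pt "1 0 0 4 0" --pt "1 0 0 4 0"

```text
t: 9.68
position: [535.9, 51.5, 115.9]
tcp_rot: [0.718, 0.696, 0.01, -0.002]
wrist_force: [0.3, -0.8, -0.5]
width: 55.3
```

```bash
python3 look.py lift2
```

```text
9.6833 [535.90081181  51.51855583 115.91777317] [ 0.7179918   0.69598287  0.00960124 -0.00185293] yaw 88.21649308643738 [-0.19977982  0.02849245  0.00850506] [ 0.25366351 -0.77667361 -0.49256406] 55.267220530513605
```

View pics/lift2.png

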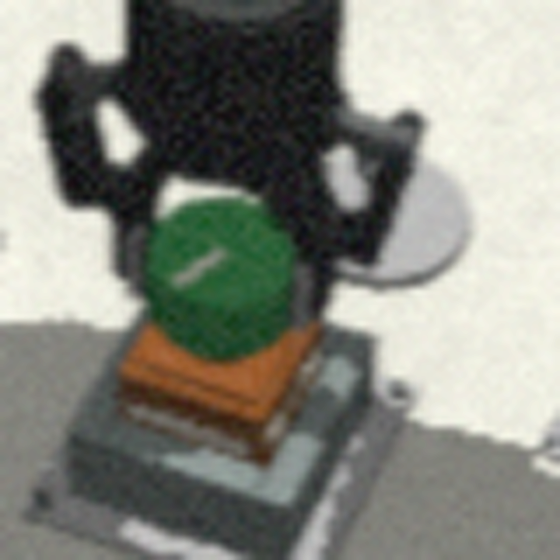

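The cap is off the lugs, the jar hasn't moved and the force is about -0.5 N (cap only). Lifting straight up to about 46 mm above the screwed-down height, roughly 22 mm clear.

Request:
step_arm --pt "1 0 0 2 0" --pt "1 0 0 6 0" --pt "1 0 0 10 0" --pt "1 0 0 14 0" --pt "1 0 0 18 0" --pt "1 0 0 22 0" --pt "1 0 0 26 0" --pt "1 0 0 30 0" --pt "1 0 0 34 0" --pt "1 0 0 36.5 0" --pt "1 0 0 37 0" --pt "1 0 0 37 0"

```text
t: 10.73
position: [536.0, 51.5, 153.1]
tcp_rot: [0.718, 0.696, 0.01, -0.002]
wrist_force: [-0.1, 0.2, -0.8]
width: 55.1
```

```bash
python3 look.py lift3
```

```text
10.7333 [536.01701886  51.4877142  153.10013517] [ 0.71796982  0.6960042   0.00973273 -0.00166436] yaw 88.220000706308 [-0.02420292  0.03215945  0.07975654] [-0.12145848  0.16825295 -0.77052694] 55.058899114355484
```

View pics/lift3.png

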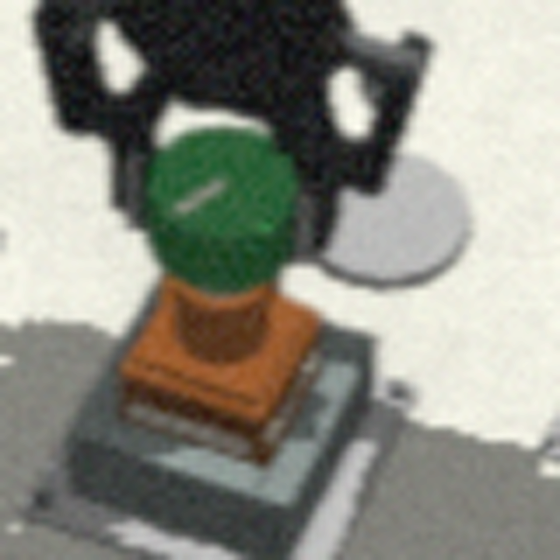

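```bash
python3 - <<'E'
from h import *
def w(u,v):return (240+u/7-.43,180+v/7-.43)
for z in (124,114,150,155,160,165): print(z,onz('side',[w(223,183)],z))
s=observe();print(s['qvel'].round(3),s['width'])
E
```

```text
124 [[541.72782567  20.47814752 124.        ]]
114 [[543.72337253  11.18847619 114.        ]]
150 [[536.53940384  44.63129297 150.        ]]
155 [[535.54163041  49.27612863 155.        ]]
160 [[534.54385698  53.9209643  160.        ]]
165 [[533.54608355  58.56579996 165.        ]]
[ 0.003  0.004  0.006 -0.001 -0.001 -0.   ] 54.98079311736773
```

The cap top is at about 158 mm, so its lower edge is at about 128 mm and the mouth is at 108 mm: about 20 mm clear. Everything is at rest, so I'm handing in.

```bash
python3 -c "
from rig import *
print(close_job())"
```

```text
the job is handed in; nothing more can be done
None
```

I pressed the jar home, unscrewed the cap, lifted it straight off and handed the job in at about 11 s. The gripper is still holding the cap about 20 mm above the jar's mouth.

- **Pressing home:** I gripped the cap and pushed down until it stopped hard. The last 20 N moved it only 0.2 mm, and the white band is down at the holder's top. The wrist force peaked at about 44 N.
- **Unscrewing:** I turned the cap 66° counter-clockwise. That put it about 67° ahead of the jar, inside the 62–71.6° range that frees it.
- **Lifting off:** During the lift the wrist force stayed within about 1 N once the seal spring let go, and the jar did not move in the pictures.
- **Last checks:** The side picture puts the cap's lower edge at about 128 mm and the mouth at 108 mm. The grip is steady at 55 mm and the joints are at rest.

**Less certain:**
- The gripper is tilted about 1° since the press, so the cap may be up to that much off level.
- The stripe angles from the two cameras differed by a few degrees.
- The mouth was hidden behind the cap in the last view, so the clearance uses the 108 mm you gave for it rather than a measurement.
- I took no last top picture, so the bystanders were not re-checked; nothing went near them.

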